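# Close a spring canister and show its window to the inspection camera

## Task

Press the loose cap of the windowed spring canister fully home while the canister stands in its block, then lift the canister out and hold it in the air in front of the inspection camera: its middle on the lens axis 120 mm from the lens glass, cap end up, its window facing squarely into the lens, so that it leans back from upright by as much as the camera looks down. Keep the fingers off the window, disturb nothing else, and finish while still holding it there, still: do not put it down or let go.

Things in the scene. Friction and masses are not known exactly. Their poses are not given: they have to be found in the camera images.
- canister_mid (a point): Middle of the loose windowed spring canister (0.2-0.35 kg), an upright round aluminium tube 36 mm across, 80 mm tall with its cap home, standing in any one of the block's wells. Point on its axis, 40 mm above its underside. z runs along the tube to the cap, x out of the window. Bare tube to grip: 21 to 60 mm above the underside, narrower neck and cap above; best across its y axis, clear of the window.
- window (a point): Centre of the clear pane's face in the tube's side, 18 mm out from the axis along x, 41 mm above the underside (1 mm above canister_mid); axes as canister_mid. Opening 26 to 56 mm above the underside, about 16 mm wide, pane 12 mm wide, a steel coil spring seen behind it. At the start it faces roughly away from the robot.
- cap (a joint): How far the canister's cap stands proud, in m: 0 = fully home, 0.012 = as far out as it goes. It starts 7 to 11 mm proud. The cap slides along the tube with a stiff fit of about 6 N and stays where it is left; it meets a hard stop at 0.
- cap_top (a point): Centre of the flat top of the canister's cap: round grey plastic, 32 mm across, 18 mm tall, with a lug 8 mm wide that sticks out 6 mm from its side right above the window (seen from above, it tells which way the window faces). When home the top is 80 mm above the canister's underside. z up, x to the lug.
- block: Black plastic block fixed on the bench, 78 x 250 x 27 mm (x, y, z), origin at the centre of its underside. Three wells 38 mm wide and 20 mm deep in a row along its y axis at -80, 0 and +80 mm; things in them stand 7 mm above the bench.
- focus (a point): Point in the air where the canister's middle must be held: on the lens axis, 120 mm before the lens glass, 170 mm above the bench. Axes are the camera's: x along the lens axis to the lens, rising by 25 degrees (the camera looks down that much); y level; z square to both, upward. Rightly presented, the canister's x, y, z lie along these.
- lens (a point): Centre of the camera's lens glass, 221 mm above the bench; axes as focus. Fixed camera: grey box 46 x 46 x 72 mm, black barrel 34 mm across and 34 mm long with a dark 42 mm ring, on a 20 mm post 75 mm behind the glass, dark base plate 160 x 120 mm. It stands beyond the focus as seen from the robot and looks roughly back to the robot's side, 25 degrees down.
- blank_a_mid (a point): Bystander: middle of a short plain aluminium canister without window or cap, 36 mm across and 50 mm tall, in another well of the block. Leave it in place.
- blank_b_mid (a point): Bystander: middle of another such short plain canister in the remaining well. Leave it in place.
- jar: Bystander: loose amber glass jar with a black lid, 52 mm across, 75 mm tall, origin at its underside. Leave it in place.
- wrench: Bystander: loose steel wrench 150 mm long lying on the bench. Leave it in place.

How it is judged:
On the way:
1. the cap is pressed fully home (within 1.5 mm) while the canister still stands in the block (value of joint cap below 0.0015 m and height (world z) of canister_mid below 0.055 m and angle between canister_mid's own z axis and vertical below 0.2 rad), for 0.2 s.
At the end, for the whole second after the job is handed in: Fingers hold the canister still, off its pane: middle within 20 mm of the focus, window axis and long axis within 0.2 rad of the camera's, window to the lens, cap end up and home within 1.5 mm, touching neither block nor camera (distance between canister_mid and focus below 0.02 m and angle between the x axis of canister_mid and the x axis of focus, either way round below 0.2 rad and angle between the z axis of canister_mid and the z axis of focus, either way round below 0.2 rad and angle between canister_mid's own z axis and vertical below 1 rad and x of lens in the frame of canister_mid above 0.05 m and value of joint cap below 0.0015 m and contact force between the fingers and canister above 1 N and contact force between the fingers and pane below 0.3 N and contact force between canister and block below 0.1 N and contact force between canister and station below 0.1 N and linear speed of canister below 0.03 m/s); the arm keeps its last pose, push and grip.
It fails at once if blank_a disturbed (moved more than 20 mm) (distance of blank_a_mid from where it was at the start of the episode above 0.02 m).
It fails at once if blank_b disturbed (moved more than 20 mm) (distance of blank_b_mid from where it was at the start of the episode above 0.02 m).
It fails at once if jar disturbed (moved more than 20 mm) (distance of jar from where it was at the start of the episode above 0.02 m).
It fails at once if wrench disturbed (moved more than 20 mm) (distance of wrench from where it was at the start of the episode above 0.02 m).
It also fails if it takes over 40 s, if anything falls off the work surface, if the arm or the gripper's body presses on something with over 40 N, if the wrist force passes 120 N, or if a joint passes its speed limit or range.

## Robot

A 6-joint arm with a two-finger parallel gripper is mounted at the origin on the work surface. World frame = base frame: x ahead of the robot, y to its left, z up, the work surface at z = 0. Lengths are in m, angles in rad, forces in N, time in s.
With the tool pointing down it reaches from about 0.225 to 0.875 m from the base axis. Payload 3.4 kg.
Tool frame: the origin (TCP) lies at the very end of the fingers, on their centre line; the grasp point (between the pads) lies 19 mm behind it; x points along the fingers, y is the direction in which the jaws open and shut, and the axes are right-handed (so a half turn about x gives the same grasp; the last joint's range is limited). The gripper opens to 85 mm and grips with 20 to 120 N. Pads are 22 mm wide; open, the fingers measure 114 mm over their backs; the gripper's body (76 mm by 85 mm) begins 54 mm behind the grasp point. The pads swing forward as they close: fully open they stand 13 mm farther back than shut.
Start: joints at [-1.374, 0.276, 1.505, -0, 1.361, -0.121], TCP at [0.18, -0.546, 0.231] pointing down, gripper open.
Joint ranges: [-2.89, 2.89], [-0.75, 2.08], [0.22, 2.7], [-1.18, 4.32], [0.11, 2.71], [-2.7, 2.7]. Speed limits (rad/s): [2.57, 2.57, 3.14, 3.14, 3.14, 3.14].

## Interface

Orientations are given as a unit quaternion [w, x, y, z].
In Python, from rig import manip gives the robot as it stands. The module is installed in compiled form; this text tells all that it offers.
- The arm moves only by the tool play_rows, never from a script. Its argument "plan" is a list that holds one entry, the list of rows, each a list of 5 numbers: the closure, from 0 (fully open) to 1 (shut), then the shift along the tool's x, y, z in m, then the turn about the tool's x in degrees. A call has 1 to 12 rows; each row is the pose to reach, as a shift and turn from the pose measured when the call began, along the tool's axes at that moment; what a row does not reach only later rows make up. A row lasts 1/10 s, in which the tool goes at most 50 mm and 8.59 degrees, less where a joint would pass 70% of its speed; a pose out of reach is approached as far as the arm can. A call with a gripper value outside its range is refused whole. The fingers move at their own pace and stop on an object; "grip_force" is the grip in N (left out, the last holds). Time passes only in rows, so rows that repeat a pose let the fingers close. It gives the time, the measured TCP pose, the force and the opening at its end, in the units of the state.
- manip.get_state(): the state, without advancing time (a new reading comes with each control period).
- manip.get_image(name): name is "side" or "top" or "wrist"; returns (picture, depth): 400x640x3 uint8, red, green, blue; 400x640 float32, m along the optical axis (not along the pixel's ray), 0 where there is no reading.
- manip.camera_params(name): a dict with "intrinsics" (3x3 intrinsics, pixels), "dist_coeffs" ([k1, k2, p1, p2, k3] as OpenCV has them; the pictures are not rectified), "R" (3x3) and "t" (3): a world point X has camera coordinates R X + t; the wrist camera has in their place "mount" (4x4, takes a point from camera to tool coordinates, whose origin is the TCP and whose axes are the tool frame's). Camera axes: x right, y down, z forward; pixel columns grow to the right and rows downward; lengths in m; the calibration is good to about 2 mm. A picture is of the moment at which its call begins: read the wrist's pose just before it. camera_params takes no time and is no camera call.
- manip.sign_off(): hands the job in, once; it reports no verdict.
The state is a dict: "clock": time; "qpos": joint angles; "qd": joint speeds; "effort": joint torques, N m; "position": TCP position; "ee_rot": TCP orientation; "contact_force": force on the tool from outside, world axes, zero at the start; "moment": the same for the moment, N m; "width": finger opening in m.
Only numpy, scipy, OpenCV 4.12 (cv2) and the standard library are available. Lean on these libraries where they do the work, as an engineer would, in place of code of your own. Each camera call takes 0.05 s, during which the arm holds its last target.

## Working session

There is one attempt and no reset: what is moved stays moved. The work goes in short steps, Python scripts to look and compute and a tool call to move; the robot and the scene stay as the last step left them, time stands still between calls to the robot, and variables do not carry over. Pictures are saved under pics/ and viewed, and the job is handed in when it is done.

Besides the shell and the picture viewer there is one more tool, called after ">>>" as name(argument=value, ...) on one line, values as JSON. play_rows: Moves the arm, as the interface text tells. Its arguments: {"type":"object","properties":{"plan":{"type":"array","items":{"type":"array","items":{"type":"array","items":{"type":"number"}}}},"grip_force":{"type":"number"}},"required":["plan"]}

```bash
mkdir -p pics; ls; python3 - <<'E'
from rig import manip
import cv2,numpy as np
s=manip.get_state();print(s)
for n in("side","top","wrist"):
    im,d=manip.get_image(n);cv2.imwrite(f"pics/{n}0.png",im[:,:,::-1]);np.savez(f"{n}0.npz",im=im,d=d)
    print(n,manip.camera_params(n))
E
```

```text
pics
{'clock': 0.0, 'qpos': array([-1.37399083e+00,  2.76587142e-01,  1.50615209e+00, -1.78094404e-05,
        1.36066924e+00, -1.21024184e-01]), 'qd': array([ 0.00113279, -0.00190857,  0.00031827, -0.00213973,  0.00177494,
        0.00027977]), 'effort': array([ 2.10095241e-03, -4.16772330e+01, -2.45806861e+01, -2.57083066e-04,
        1.09217656e-02,  1.87600796e-05]), 'position': array([ 0.17956222, -0.54568734,  0.23043662]), 'ee_rot': array([-0.11125736, -0.69816598, -0.11253995,  0.69822692]), 'contact_force': array([0.66745127, 0.19960717, 0.47682223]), 'moment': array([0.01153683, 0.05845607, 0.00534915]), 'width': 0.08535787860262205}
side {'intrinsics': array([[422.60887029,   0.        , 320.41157178],
       [  0.        , 422.60887029, 204.0480047 ],
       [  0.        ,   0.        ,   1.        ]]), 'dist_coeffs': array([0.0093792, 0.       , 0.       , 0.       , 0.       ]), 'R': array([[ 0.95629322, -0.29196215,  0.01616756],
       [-0.14727984, -0.52869117, -0.83593917],
       [ 0.25261024,  0.7970218 , -0.54858392]]), 't': array([-0.53287878,  0.15508523,  1.25
[... 382 characters left out ...]
5,  0.00238521, -0.99707818]]), 't': array([-0.0530075 ,  0.5287794 ,  1.44297587])}
wrist {'intrinsics': array([[286.4916111 ,   0.        , 320.00720265],
       [  0.        , 286.4916111 , 199.0334925 ],
       [  0.        ,   0.        ,   1.        ]]), 'dist_coeffs': array([-0.03235498,  0.        ,  0.        ,  0.        ,  0.        ]), 'mount': array([[ 7.30664305e-04, -3.21866976e-01,  9.46784620e-01,
        -1.43025326e-01],
       [ 9.99999634e-01, -1.85469716e-04, -8.34783960e-04,
        -8.05823404e-04],
       [ 4.44289263e-04,  9.46784884e-01,  3.21866722e-01,
        -8.20413970e-02],
       [ 0.00000000e+00,  0.00000000e+00,  0.00000000e+00,
         1.00000000e+00]])}
```

View pics/side0.png

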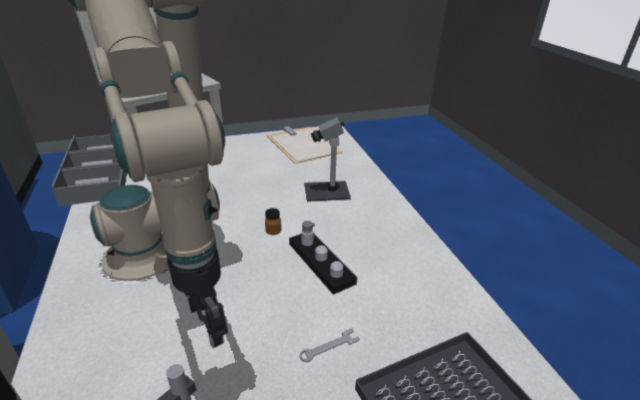

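View pics/top0.png

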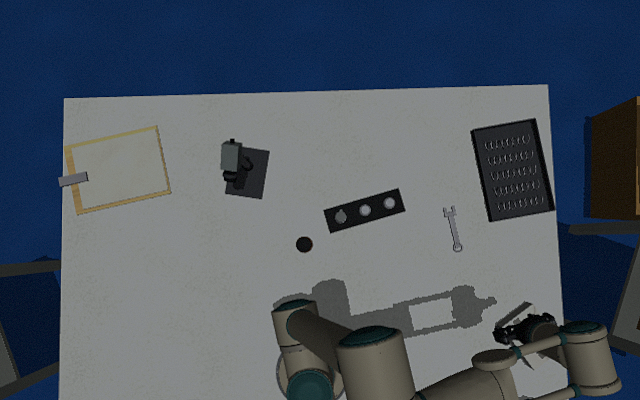

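View pics/wrist0.png

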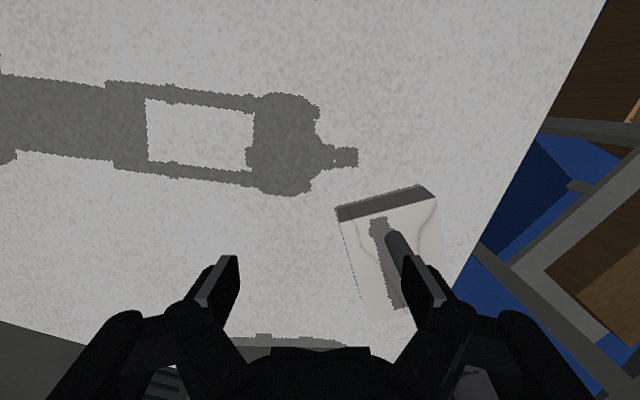

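```bash
cat > h.py <<'E'
import numpy as np,cv2
from rig import manip
from scipy.spatial.transform import Rotation as Ro
def rot(s): q=s['ee_rot'];return Ro.from_quat([q[1],q[2],q[3],q[0]]).as_matrix()
def cam(n,s=None):
    p=manip.camera_params(n);K=p['intrinsics'];D=p['dist_coeffs']
    if n=='wrist':
        T=np.eye(4);T[:3,:3]=rot(s);T[:3,3]=s['position'];M=T@p['mount'];R=M[:3,:3].T;t=-R@M[:3,3]
    else:R,t=p['R'],p['t']
    return K,D,R,t
def ray(c,uv):
    K,D,R,t=c;uv=np.asarray(uv,float).reshape(-1,1,2)
    n=cv2.undistortPoints(uv,K,D).reshape(-1,2);d=np.c_[n,np.ones(len(n))]@R
    return -R.T@t,d
def onz(c,uv,z):
    o,d=ray(c,uv);return o+d*((z-o[2])/d[:,2])[:,None]
def cloud(c,dep):
    h,w=dep.shape;vv,uu=np.mgrid[:h,:w];o,d=ray(c,np.c_[uu.ravel(),vv.ravel()])
    return (o+d*dep.ravel()[:,None]).reshape(h,w,3)
def proj(c,X):
    K,D,R,t=c;return cv2.projectPoints(np.asarray(X,float).reshape(-1,3),cv2.Rodrigues(R)[0],t,K,D)[0].reshape(-1,2)
E
python3 - <<'E'
from h import *
s=manip.get_state();print(np.round(rot(s),4))
for n in('top','side'):
    z=np.load(n+'0.npz');im=z['im'];P=cloud(cam(n),z['d'])
    np.save(n+'P.npy',P)
    if n=='top': boxes={'a':(320,180,90,60),'c':(205,125,80,80)}
    else: boxes={'a':(255,200,110,95),'c':(295,105,65,100)}
    for k,(x,y,w,h) in boxes.items():
        c=cv2.resize(im[y:y+h,x:x+w],None,fx=7,fy=6 if h==95 else 6 if h==100 else 7,interpolation=cv2.INTER_CUBIC) if 0 else cv2.resize(im[y:y+h,x:x+w],None,fx=6,fy=6,interpolation=cv2.INTER_CUBIC)
        cv2.imwrite(f'pics/{n}_{k}.png',np.clip(c[:,:,::-1]*1.6,0,255))
P=np.load('topP.npy')
for uv in [(340,216),(364,211),(390,203),(304,244),(231,157),(240,180),(255,165),(455,230),(450,300),(330,230),(400,205)]:
    print(uv,np.round(P[uv[1],uv[0]],4))
E
```

```text
[[-3.000e-04  3.125e-01 -9.499e-01]
 [ 1.300e-03 -9.499e-01 -3.125e-01]
 [-1.000e+00 -1.300e-03 -1.000e-04]]
(340, 216) [ 0.484  -0.0998  0.0928]
(364, 211) [ 0.4989 -0.1754  0.0606]
(390, 203) [ 0.5222 -0.2582  0.0514]
(304, 244) [0.4024 0.0122 0.0788]
(231, 157) [0.6405 0.1892 0.2744]
(240, 180) [0.6138 0.2182 0.0108]
(255, 165) [0.6612 0.1687 0.0118]
(455, 230) [ 0.4327 -0.4693  0.0053]
(450, 300) [ 0.2113 -0.4429  0.0029]
(330, 230) [ 0.4438 -0.0681  0.0257]
(400, 205) [ 0.5167 -0.2928  0.0276][ WARN:0@0.519] global loadsave.cpp:1063 imwrite_ Unsupported depth image for selected encoder is fallbacked to CV_8U.
```

```bash
python3 - <<'E'
import cv2,numpy as np
a=[cv2.imread(f'pics/{k}.png') for k in('top_a','side_a','top_c','side_c')]
print([x.shape for x in a])
E
```

```text
[(360, 540, 3), (570, 660, 3), (480, 480, 3), (600, 390, 3)]
```

View pics/top_a.png

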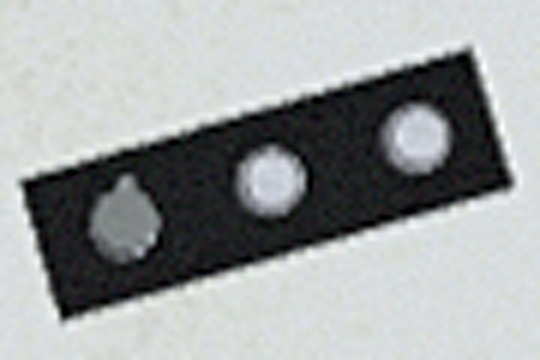

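View pics/top_c.png

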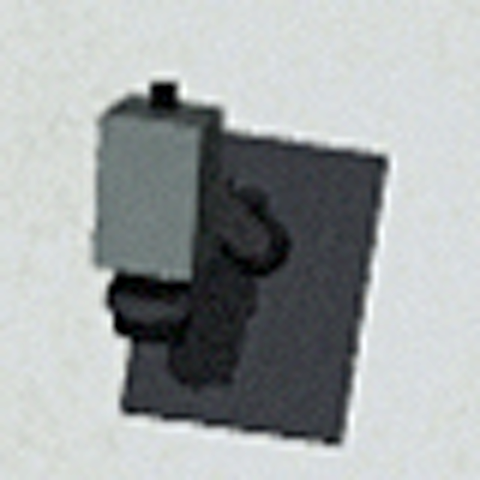

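View pics/side_a.png

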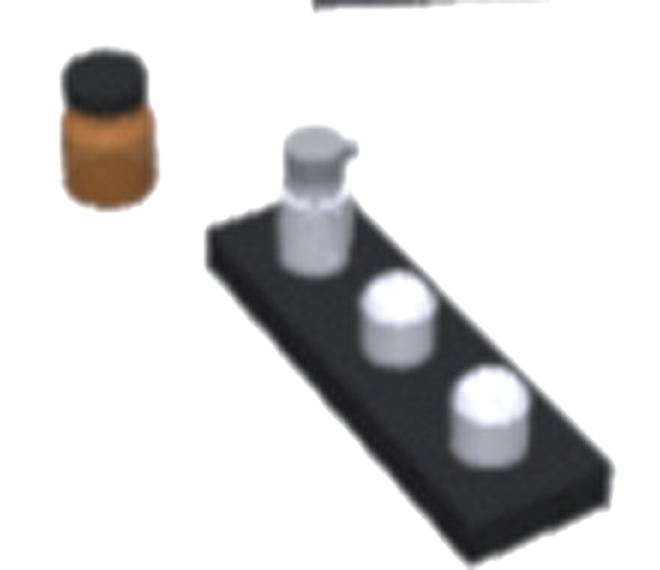

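View pics/side_c.png

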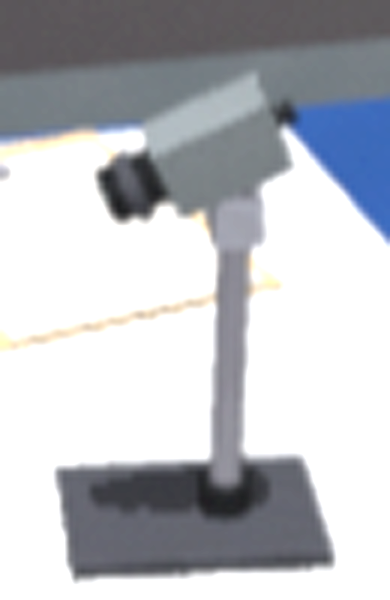

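```bash
python3 - <<'E'
from h import *
def pca(X):
    c=X.mean(0);w,v=np.linalg.eigh(np.cov((X-c).T));return c,np.sqrt(w),v.T
P=np.load('topP.npy');im=np.load('top0.npz')['im'].astype(int)
roi=np.zeros(P.shape[:2],bool);roi[125:205,205:285]=1
# inspection camera
m=roi&(P[...,2]>.2)&(im.sum(2)>200)
X=P[m];print('box pts',len(X));c,w,v=pca(X);print(c,w);print(v)
top=X[abs((X-c)@v[0])<.004];c,w,v=pca(top);print('topface',len(top),c,w);print(v)
n=v[0]*np.sign(v[0][2]);print('tilt from z deg',np.degrees(np.arccos(n[2])),'yaw of -horizontal normal',np.degrees(np.arctan2(-n[1],-n[0])))
Xb=P[roi&(P[...,2]>.15)&(im.sum(2)<=200)];print('dark',len(Xb),Xb.mean(0) )
# grey mask rect
mk=m.astype(np.uint8);cs=max(cv2.findContours(mk,0,2)[0],key=cv2.contourArea)
r=cv2.minAreaRect(cs);print(r)
# base plate: dark at low z
mb=roi&(P[...,2]<.03)&(im.sum(2)<330)
cs=max(cv2.findContours(mb.astype(np.uint8),0,2)[0],key=cv2.contourArea)
q=onz(cam('top'),cs.reshape(-1,2),.01)[:,:2].astype(np.float32);print('base',cv2.minAreaRect(q*1000))
# block
roi=np.zeros(P.shape[:2],bool);roi[180:240,315:415]=1
mb=roi&(im.sum(2)<200);cs=max(cv2.findContours(mb.astype(np.uint8),0,2)[0],key=cv2.contourArea)
q=onz(cam('top'),cs.reshape(-1,2),.027)[:,:2].astype(np.float32);r=cv2.minAreaRect(q*1000);print('block',r);print(cv2.boxPoints(r))
# cap
for (u,vv) in [(340,216),(364,211),(390,203)]:
    mm=np.zeros(P.shape[:2],bool);mm[vv-13:vv+13,u-12:u+12]=1
    X=P[mm&(P[...,2]>.04)];print('pts',len(X),X.mean(0),np.median(X[:,2]),np.percentile(X[:,2],[5,50,95]))
E
```

```text
box pts 432
[0.63426836 0.18442218 0.31853976] [0.01211409 0.02073587 0.24495753]
[[ 0.11194966  0.96563075  0.23457308]
 [-0.97719903  0.14983539 -0.15043742]
 [-0.18041435 -0.21238317  0.96038745]]
topface 96 [0.60262193 0.14756114 0.48570971] [0.00207065 0.0194016  0.48227767]
[[ 0.11280969  0.96556778  0.23442019]
 [-0.97703759  0.15071428 -0.15060794]
 [-0.18075264 -0.21204731  0.96039805]]
tilt from z deg 76.44255232934567 yaw of -horizontal normal -96.66379852757673
dark 358 [0.62411551 0.18044596 0.28898717]
((229.0, 157.5), (25.0, 16.0), 90.0)
base ((640.1807250976562, 195.7827911376953), (123.58145904541016, 163.24270629882812), 79.79847717285156)
block ((503.0038146972656, -177.2744903564453), (76.55693054199219, 249.8572998046875), 14.772880554199219)
[[ 434.13535   -66.23601 ]
 [ 497.84598  -307.83408 ]
 [ 571.8723   -288.313   ]
 [ 508.16165   -46.714905]]
pts 118 [ 0.48322954 -0.10062422  0.11166197] 0.09340835321590113 [0.06264903 0.09340835 0.09979133]
pts 104 [ 0.50299346 -0.17647289  0.08194816] 0.054932361683714515 [0.04808655 0.05493236 0.06195411]
pts 106 [ 0.52187298 -0.25017208  0.09532249] 0.05550921616525051 [0.04837341 0.05550922 0.06289147]
```

>>> play_rows(plan=[[[0,-0.02,-0.329,-0.427,-152],[0,-0.02,-0.329,-0.427,-152],[0,-0.02,-0.329,-0.427,-152],[0,-0.02,-0.329,-0.427,-152],[0,-0.02,-0.329,-0.427,-152],[0,-0.02,-0.329,-0.427,-152],[0,-0.02,-0.329,-0.427,-152],[0,-0.02,-0.329,-0.427,-152],[0,-0.02,-0.329,-0.427,-152],[0,-0.02,-0.329,-0.427,-152],[0,-0.02,-0.329,-0.427,-152],[0,-0.02,-0.329,-0.427,-152]]])

```text
clock: 1.35
position: [0.4847, -0.0957, 0.2511]
ee_rot: [0.619, 0.344, 0.619, -0.341]
contact_force: [-0.4, -0.6, -0.9]
width: 0.0854
```

>>> play_rows(plan=[[[0,0,0,0,-48],[0,0,0,0,-48],[0,0,0,0,-48],[0,0,0,0,-48],[0,0,0,0,-48],[0,0,0,0,-48],[0,0,0,0,-48]]])

```text
clock: 2.05
position: [0.4845, -0.0956, 0.2508]
ee_rot: [0.705, 0.063, 0.704, -0.06]
contact_force: [-0.5, -0.5, 0.1]
width: 0.0852
```

```bash
python3 - <<'E'
from h import *
s=manip.get_state();print(np.round(rot(s),3),s['position'],s['qpos'],s['contact_force'])
im,d=manip.get_image('wrist');cv2.imwrite("pics/w1.png",im[:,:,::-1]);np.savez("w1.npz",im=im,d=d,**{k:s[k] for k in('position','ee_rot')})
E
```

```text
[[ 0.001  0.173  0.985]
 [ 0.004  0.985 -0.173]
 [-1.     0.004  0.001]] [ 0.4844893  -0.09557086  0.25078794] [-0.33860057  0.14146923  1.63449343  0.0038872   1.36569629 -1.73594189] [-0.546915   -0.46919856  0.06299371]
```

View pics/w1.png

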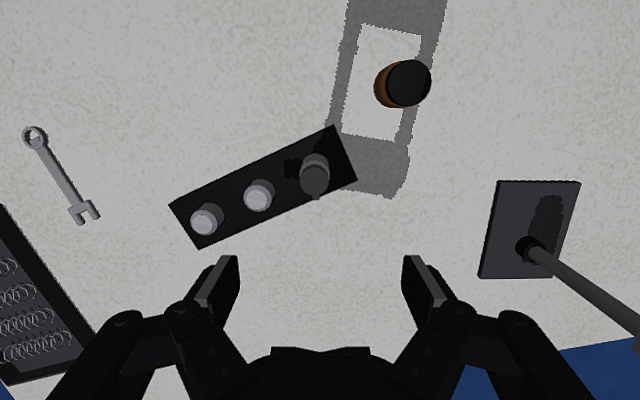

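```bash
python3 - <<'E'
from h import *
z=np.load('w1.npz');im=z['im'];c=cam('wrist',z);P=cloud(c,z['d'])
cr=im[135:215,270:370].astype(float)*2.2
cv2.imwrite('pics/w1z.png',cv2.resize(np.clip(cr,0,255).astype(np.uint8)[:,:,::-1],None,fx=7,fy=7,interpolation=cv2.INTER_CUBIC))
for uv in[(315,180),(314,188),(316,170)]:print(uv,im[uv[1],uv[0]],P[uv[1],uv[0]])
t=np.array([.4826,-.0999,.095]);print('proj of top-measured',proj(c,[t]),proj(c,[[.4826,-.0999,.027]]))
E
```

```text
(315, 180) [51 53 53] [ 0.47958849 -0.09912326  0.09524839]
(314, 188) [52 53 53] [ 0.4881456  -0.10178233  0.09555647]
(316, 170) [53 54 53] [ 0.46884265 -0.09607918  0.09573385]
proj of top-measured [[314.79529442 182.71666304]] [[315.45518629 168.72491563]]
```

View pics/w1z.png

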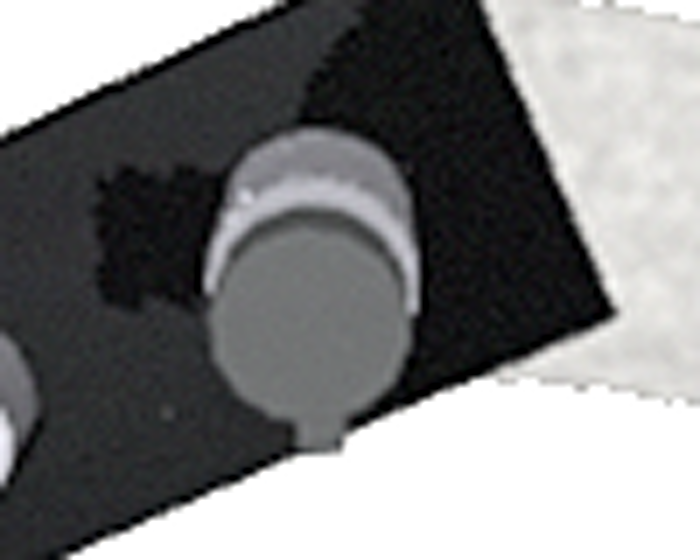

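```bash
python3 - <<'E'
from h import *
z=np.load('w1.npz');c=cam('wrist',z)
uv=np.array([[311,322],[320,448],[209,322],[414,322]])/7+[270-.43,135-.43]
q=onz(c,uv,.0955);print(q)
d=q[1]-q[0];print('lug len',np.hypot(*d[:2]),'yaw',np.degrees(np.arctan2(d[1],d[0])),'diam',np.linalg.norm(q[3]-q[2]))
# plate & block rects from wrist
im=z['im'].astype(int)
m=np.zeros(im.shape[:2],np.uint8);m[175:285,475:585]=1
mm=((im.sum(2)<200)&(m>0)).astype(np.uint8);cs=max(cv2.findContours(mm,0,2)[0],key=cv2.contourArea)
print('plate',cv2.minAreaRect((onz(c,cs.reshape(-1,2),.01)[:,:2]*1000).astype(np.float32)))
print('post', onz(c,[[527,250]],.01))
R=rot(z);D=np.append(q[0][:2]-z['position'][:2],0);print('tool delta to cap',R.T@D)
E
```

```text
[[ 0.4799576  -0.10028305  0.0955    ]
 [ 0.50032813 -0.10258284  0.0955    ]
 [ 0.47720977 -0.11572266  0.0955    ]
 [ 0.48272971 -0.08468708  0.0955    ]]
lug len 0.02049994185429788 yaw -6.441318914116793 diam 0.031522641524485084
plate ((648.63916015625, 223.22247314453125), (186.2363739013672, 175.06304931640625), 79.50334167480469)
post [[0.66835986 0.19774482 0.01      ]]
tool delta to cap [-2.24681533e-05 -5.42643385e-03 -3.64613474e-03]
```

>>> play_rows(plan=[[[1,0,-0.005,-0.003,-3.6],[1,0,-0.005,-0.003,-3.6],[1,0.04,-0.005,-0.003,-3.6],[1,0.08,-0.005,-0.003,-3.6],[1,0.11,-0.005,-0.003,-3.6],[1,0.13,-0.005,-0.003,-3.6],[1,0.14,-0.005,-0.003,-3.6],[1,0.145,-0.005,-0.003,-3.6],[1,0.148,-0.005,-0.003,-3.6],[1,0.15,-0.005,-0.003,-3.6]]])

```text
clock: 3.1
position: [0.4817, -0.0997, 0.1015]
ee_rot: [0.707, 0.041, 0.705, -0.039]
contact_force: [0.0, 0.3, 0.4]
width: 0.0
```

```bash
python3 - <<'E'
from h import *
s=manip.get_state();print(np.round(rot(s),3),s['position'],s['contact_force'],s['width'])
im,d=manip.get_image('side');cv2.imwrite("pics/s1.png",cv2.resize(im[150:300,230:430,::-1],None,fx=4,fy=4,interpolation=cv2.INTER_CUBIC))
im,d=manip.get_image('wrist');cv2.imwrite("pics/w2.png",im[:,:,::-1])
E
```

```text
[[ 0.003  0.113  0.994]
 [ 0.003  0.994 -0.113]
 [-1.     0.003  0.003]] [ 0.48171868 -0.09973217  0.10153737] [0.04634405 0.30584529 0.43100276] 2.4373368423027795e-05
```

View pics/s1.png

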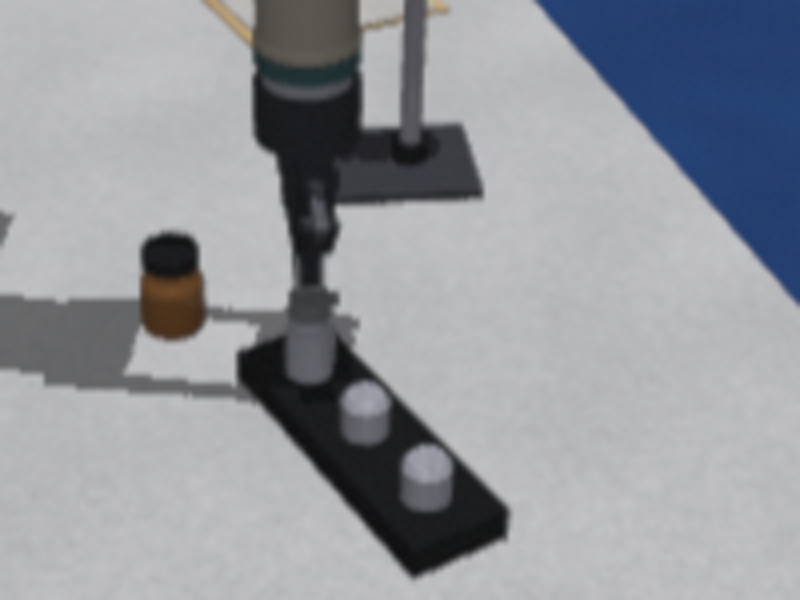

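View pics/w2.png

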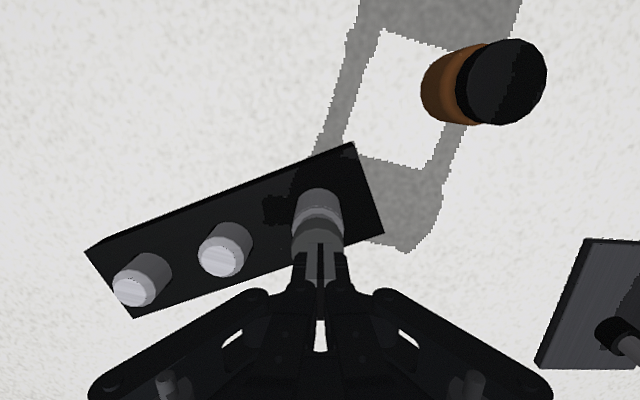

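>>> play_rows(plan=[[[1,0.004,0,0,0],[1,0.006,0,0,0],[1,0.008,0,0,0],[1,0.01,0,0,0],[1,0.012,0,0,0],[1,0.013,0,0,0],[1,0.013,0,0,0]]])

```text
clock: 3.9
position: [0.4817, -0.0997, 0.089]
ee_rot: [0.707, 0.041, 0.705, -0.039]
contact_force: [-1.1, -0.3, 4.2]
width: 0.0001
```

>>> play_rows(plan=[[[1,0.001,0,0,0],[1,0.002,0,0,0],[1,0.0025,0,0,0],[1,0.003,0,0,0],[1,0.003,0,0,0]]])

```text
clock: 4.4
position: [0.4819, -0.0998, 0.087]
ee_rot: [0.707, 0.041, 0.705, -0.039]
contact_force: [-3.2, 0.8, 9.2]
width: 0.0001
```

>>> play_rows(plan=[[[1,0.0015,0,0,0],[1,0.002,0,0,0],[1,0.0025,0,0,0],[1,0.0025,0,0,0],[1,0.0025,0,0,0]]])

```text
clock: 4.9
position: [0.4824, -0.0999, 0.087]
ee_rot: [0.708, 0.041, 0.704, -0.039]
contact_force: [-3.7, 0.6, 18.5]
width: 0.0
```

>>> play_rows(plan=[[[1,-0.03,0,0,0],[1,-0.06,0,0,0],[0.35,-0.06,0,0,0],[0.35,-0.06,0,0,0],[0.35,-0.06,0,0,0],[0.35,-0.06,0,0,0],[0.35,-0.06,0,0,0]]])

```text
clock: 5.6
position: [0.4814, -0.0998, 0.1458]
ee_rot: [0.707, 0.041, 0.705, -0.039]
contact_force: [-0.2, -0.9, -0.6]
width: 0.0556
```

```bash
python3 - <<'E'
from h import *
s=manip.get_state();print(np.round(rot(s),3),s['position'],s['contact_force'],s['width'])
np.savez('w3s.npz',**{k:s[k] for k in('position','ee_rot')})
im,d=manip.get_image('wrist');cv2.imwrite("pics/w3.png",np.clip(im[:,:,::-1]*1.5,0,255).astype(np.uint8));np.savez('w3.npz',im=im,d=d)
P=cloud(cam('wrist',s),d);print(P[215:240:6,310:330:6])
E
```

```text
[[ 0.004  0.113  0.994]
 [ 0.003  0.994 -0.113]
 [-1.     0.003  0.004]] [ 0.48140984 -0.09976409  0.14582999] [-0.17544833 -0.87365812 -0.61740785] 0.055608936069583385
[[[ 4.78232161e-01 -1.06422114e-01  8.66876354e-02]
  [ 4.78668281e-01 -1.01880946e-01  8.69062504e-02]
  [ 4.78858340e-01 -9.73279092e-02  8.77283334e-02]
  [ 4.79705954e-01 -9.28314542e-02  8.69340756e-02]]

 [[ 4.82540707e-01 -1.06923128e-01  8.81132518e-02]
  [ 4.83119191e-01 -1.02400403e-01  8.79881221e-02]
  [ 4.83908172e-01 -9.78899627e-02  8.73774079e-02]
  [ 4.84766978e-01 -9.33533846e-02  8.66144682e-02]]

 [[ 4.87683546e-01 -1.07583733e-01  8.76965726e-02]
  [ 4.88335819e-01 -1.03026698e-01  8.74272039e-02]
  [ 4.88565124e-01 -9.84190231e-02  8.80906684e-02]
  [ 4.89063452e-01 -9.38513246e-02  8.81612431e-02]]

 [[ 4.91730215e-01 -1.08032527e-01  8.97899519e-02]
  [ 4.93817095e-01 -1.03687759e-01  8.65321629e-02]
  [ 4.94009488e-01 -9.90201144e-02  8.72520020e-02]
  [ 4.94497225e-01 -9.43973226e-02  8.73550282e-02]]

 [[ 5.41877864e-01 -1.17002043e-01 -1.82811290e-04]
  [ 4.99644702e-01 -1.04394316e-01  8.51973677e-02]
  [ 4.99909787e-01 -9.96653747e-02  8.57535451e-02]
  [ 5.43804971e-01 -9.69498179e-02  6.06450914e-04]]]
```

View pics/w3.png

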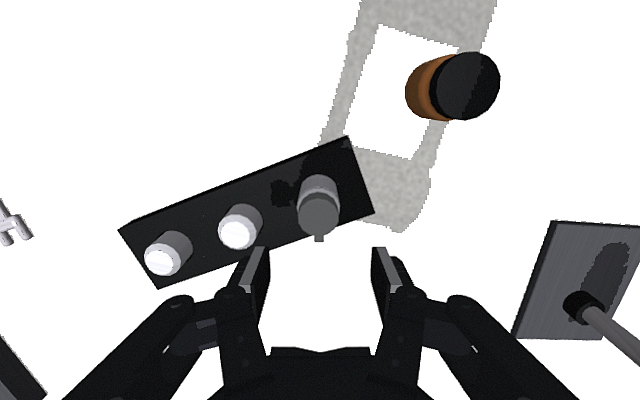

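```bash
python3 - <<'E'
from h import *
s=np.load('w3s.npz');z=np.load('w3.npz');im=z['im'];c=cam('wrist',s);P=cloud(c,z['d'])
m=np.zeros(im.shape[:2],bool);m[180:250,280:360]=1
m&=(abs(P[...,2]-.087)<.004)
m=cv2.morphologyEx(m.astype(np.uint8),cv2.MORPH_CLOSE,np.ones((3,3)))
cv2.imwrite('pics/m3.png',cv2.resize(m[180:250,280:360]*255,None,fx=6,fy=6))
v,u=np.nonzero(m);q=onz(c,np.c_[u,v],.087)[:,:2];print(len(q),q.min(0),q.max(0))
# circle centre: use mid of y-extent and robot-side edge
cs=max(cv2.findContours(m,0,1)[0],key=cv2.contourArea).reshape(-1,2)
e=onz(c,cs,.087)[:,:2]
from scipy.optimize import least_squares
f=lambda p:np.hypot(e[:,0]-p[0],e[:,1]-p[1])-p[2]
r=least_squares(f,[.482,-.1,.016],loss='soft_l1',f_scale=.0007);print('circle',r.x)
d=e-r.x[:2];rr=np.hypot(*d.T);L=d[rr>r.x[2]+.002];print(len(L),rr.max(),np.degrees(np.arctan2(L[:,1].mean(),L[:,0].mean())))
R=rot(s);D=np.append(r.x[:2]-s['position'][:2],0);print(R.T@D)
E
```

```text
1345 [ 0.46440848 -0.11589679] [ 0.50197384 -0.08498613]
circle [ 0.4809217  -0.10040109  0.0157976 ]
16 0.021091119544024834 -4.026232155457318
[-3.50734772e-06 -6.88145444e-04 -4.12910000e-04]
```

View pics/m3.png

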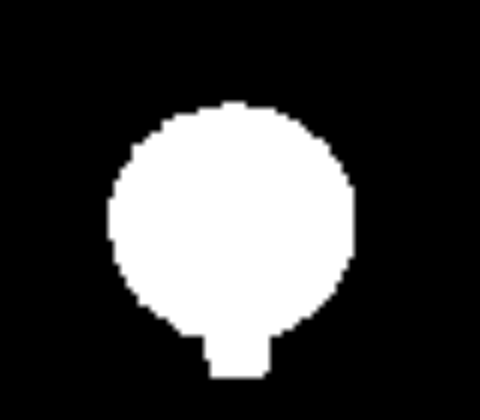

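>>> play_rows(plan=[[[0.35,0.03,0,0,-1.5],[0.35,0.06,0,0,-1.5],[0.35,0.09,0,0,-1.5],[0.35,0.107,0,0,-1.5],[0.35,0.114,0,0,-1.5],[0.35,0.1165,0,0,-1.5],[0.35,0.1165,0,0,-1.5],[1,0.1165,0,0,-1.5],[1,0.1165,0,0,-1.5],[1,0.1165,0,0,-1.5],[1,0.1165,0,0,-1.5],[1,0.1165,0,0,-1.5]]], grip_force=25)

```text
clock: 6.85
position: [0.483, -0.1001, 0.0306]
ee_rot: [0.709, 0.031, 0.704, -0.03]
contact_force: [-0.9, -0.8, 6.1]
width: 0.0342
```

```bash
python3 - <<'E'
from h import *
s=manip.get_state();print(np.round(rot(s),3),s['position'],s['contact_force'],s['width'])
im,d=manip.get_image('side');cv2.imwrite("pics/s2.png",cv2.resize(im[180:280,250:380,::-1],None,fx=6,fy=6,interpolation=cv2.INTER_CUBIC))
im,d=manip.get_image('wrist');cv2.imwrite("pics/w4.png",np.clip(im[:,:,::-1]*1.5,0,255).astype(np.uint8))
E
```

```text
[[ 0.007  0.087  0.996]
 [ 0.001  0.996 -0.087]
 [-1.     0.002  0.007]] [ 0.48298302 -0.10009356  0.03064274] [-0.85677772 -0.84527475  6.13073756] 0.034219521456552354
```

View pics/s2.png

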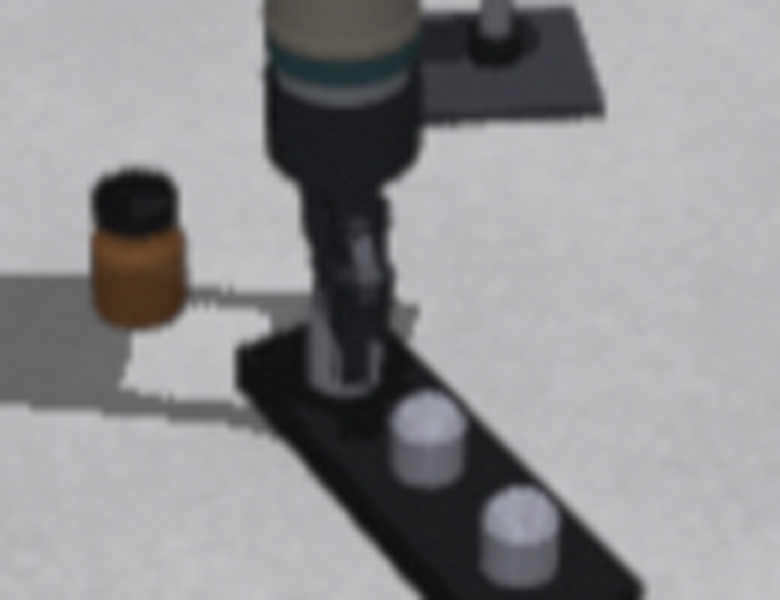

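View pics/w4.png

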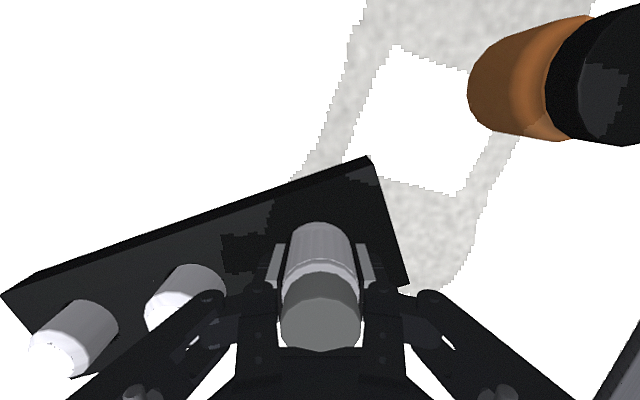

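>>> play_rows(plan=[[[1,-0.005,0,0,0],[1,-0.01,0,0,0],[1,-0.015,0,0,0],[1,-0.015,0,0,0],[1,-0.015,0,0,-0.0],[1,-0.015,0,0,0]]])

```text
clock: 7.55
position: [0.4826, -0.0999, 0.0454]
ee_rot: [0.709, 0.031, 0.704, -0.03]
contact_force: [1.1, 0.9, -3.5]
width: 0.0344
```

```bash
python3 - <<'E'
from h import *
s=manip.get_state();print(np.round(rot(s),3),s['position'],s['contact_force'],s['width'])
im,d=manip.get_image('wrist');cv2.imwrite("pics/w5.png",np.clip(im[:,:,::-1]*1.5,0,255).astype(np.uint8))
P=cloud(cam('wrist',s),d);print(P[320:345:6,320])
E
```

```text
[[ 0.006  0.087  0.996]
 [ 0.002  0.996 -0.087]
 [-1.     0.002  0.006]] [ 0.48257197 -0.09990084  0.04540477] [ 1.07820977  0.94667396 -3.50211586] 0.03439215633128864
[[ 0.47472731 -0.09894356  0.10268982]
 [ 0.47762347 -0.09919749  0.10260481]
 [ 0.48105773 -0.09949722  0.10202711]
 [ 0.4838022  -0.09973867  0.10223389]
 [ 0.48621771 -0.0999523   0.10280111]]
```

View pics/w5.png

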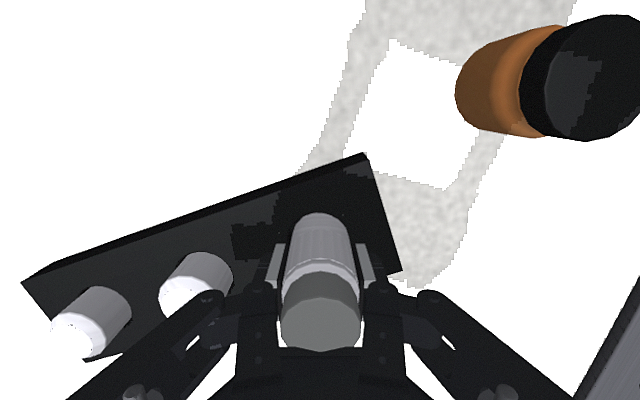

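>>> play_rows(plan=[[[1,0,0,-0.002,0],[1,0,0,-0.004,0],[1,0,0,-0.006,0],[1,0,0,-0.008,0],[1,0,0,-0.01,0],[1,0,0,-0.01,0]]], grip_force=20)

```text
clock: 8.2
position: [0.477, -0.1004, 0.0468]
ee_rot: [0.712, 0.031, 0.701, -0.031]
contact_force: [6.4, -1.1, -1.7]
width: 0.0343
```

```bash
cat > tilt.py <<'E'
from h import *
import sys
s=manip.get_state();R=rot(s);print(np.round(R,3),s['position'],s['contact_force'],s['width'])
im,d=manip.get_image('wrist');cv2.imwrite(sys.argv[1],np.clip(im[:,:,::-1]*1.5,0,255).astype(np.uint8))
P=(cloud(cam('wrist',s),d)-s['position'])@R  # tool coords
# cap top: grey (r~g~b) pts near finger centre-plane in tool coords
m=(abs(P[...,1])<.012)&(P[...,0]>-.075)&(P[...,0]<.03)&(abs(P[...,2])<.06)&(d>0)
col=np.nonzero(m)
X=P[m];print(len(X))
# profile along centre column band |y|<4mm
for v in range(180,400,6):
    k=m[v]&(abs(P[v,:,1])<.006)
    if k.sum()>2:
        q=np.median(P[v][k],0);print(v,np.round(q*1000,1),im[v][k].mean(0).astype(int))
E
python3 tilt.py pics/w6.png
```

```text
[[ 0.015  0.088  0.996]
 [-0.001  0.996 -0.088]
 [-1.     0.     0.016]] [ 0.47698908 -0.10044414  0.04682305] [ 6.42942804 -1.05457685 -1.70646049] 0.03426302419350429
8894
180 [ 27.3   3.5 -38.6] [11 11 11]
186 [ 19.3   0.2 -37.1] [13 14 14]
192 [ 18.5   0.2 -33.6] [15 15 16]
198 [ 18.5  -0.1 -29.9] [14 15 15]
204 [ 19.1   0.2 -25.9] [15 16 16]
210 [ 19.2   0.2 -22. ] [15 16 16]
216 [ 19.    0.1 -18.1] [15 16 16]
222 [ 15.6   0.1 -15.6] [82 82 86]
228 [  5.1  -0.1 -16.5] [82 82 85]
234 [ -3.9   0.2 -17.1] [81 81 84]
240 [-12.   -0.3 -17.6] [81 81 85]
246 [-20.4  -0.1 -18.7] [81 81 85]
252 [-26.8   0.2 -19. ] [81 81 84]
258 [-32.7  -0.  -19.4] [85 85 89]
264 [-35.4   0.2 -18. ] [117 117 122]
270 [-40.    0.2 -17.9] [59 60 61]
276 [-44.4   0.  -18. ] [52 53 53]
282 [-49.    0.  -18.4] [52 53 53]
288 [-53.1  -0.2 -18.6] [52 53 53]
294 [-55.3   0.  -17.6] [77 78 78]
300 [-55.6   0.  -15.2] [75 77 77]
306 [-55.7   0.  -12.6] [75 76 77]
312 [-55.9  -0.2 -10. ] [75 76 77]
318 [-56.3   0.   -7.6] [75 77 77]
324 [-56.5  -0.4  -4.9] [75 77 77]
330 [-56.5   0.2  -2. ] [75 76 77]
336 [-56.7   0.    0.7] [75 76 77]
342 [-57.   -0.    3.3] [75 75 76]
348 [-57.2  -0.4   6.2] [70 71 72]
```

View pics/w6.png

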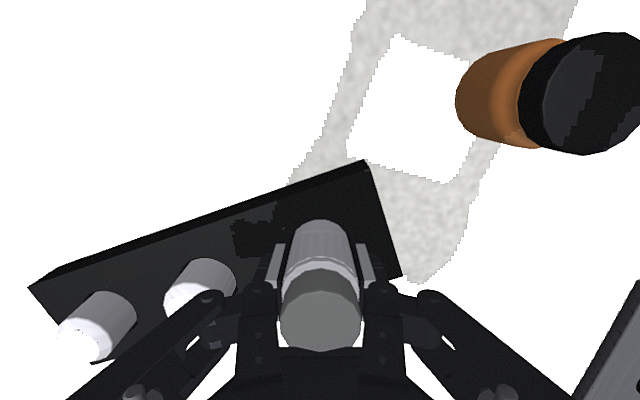

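>>> play_rows(plan=[[[1,0,0,-0.005,0],[1,0,0,-0.009,0],[1,0,0,-0.012,0],[1,0,0,-0.014,0],[1,0,0,-0.014,0],[1,0,0,-0.014,0]]])

```text
clock: 8.85
position: [0.4679, -0.1003, 0.0485]
ee_rot: [0.716, 0.031, 0.697, -0.032]
contact_force: [6.8, 1.1, 1.7]
width: 0.0346
```

```bash
python3 tilt.py pics/w7.png
```

```text
[[ 0.026  0.089  0.996]
 [-0.004  0.996 -0.089]
 [-1.    -0.001  0.026]] [ 0.46790397 -0.1003175   0.04854302] [6.83445361 1.13155328 1.71106921] 0.034553910803926835
8251
192 [ 29.3   4.9 -30.2] [10 10 11]
198 [ 22.2   0.2 -28.6] [12 12 13]
204 [ 20.6   0.2 -25.3] [14 15 16]
210 [ 20.5  -0.2 -21.5] [14 15 15]
216 [ 20.9   0.1 -17.3] [15 15 16]
222 [ 20.7  -0.2 -13.4] [14 15 16]
228 [20.8 -0.2 -9.3] [14 15 15]
234 [14.1  0.1 -8.4] [74 74 77]
240 [ -0.9   0.2 -12. ] [72 72 75]
246 [-15.4  -0.1 -16. ] [72 72 75]
252 [-25.6  -0.  -18.3] [71 71 74]
258 [-32.3  -0.3 -19.1] [112 112 117]
264 [-34.2  -0.  -17.2] [93 93 97]
270 [-43.5  -0.2 -20.2] [46 47 47]
276 [-49.8   0.  -21.6] [46 47 47]
282 [-52.6   0.  -20.9] [76 78 78]
288 [-53.3   0.  -18.7] [76 77 77]
294 [-53.7   0.  -16.4] [75 77 77]
300 [-54.3  -0.2 -14.1] [76 77 77]
306 [-54.8  -0.2 -11.9] [75 76 76]
312 [-55.3   0.2  -9.5] [75 76 76]
318 [-55.8   0.2  -7.1] [74 76 76]
324 [-56.3   0.   -4.7] [74 76 76]
330 [-57.1   0.   -2.6] [74 76 76]
336 [-57.4   0.   -0. ] [74 76 76]
342 [-58.1  -0.    2.3] [74 76 76]
348 [-58.7  -0.6   4.6] [70 71 71]
```

>>> play_rows(plan=[[[1,0.002,0,-0.005,0],[1,0.003,0,-0.009,0],[1,0.003,0,-0.012,0],[1,0.003,0,-0.013,0],[1,0.003,0,-0.013,0],[1,0.003,0,-0.013,0]]])

```text
clock: 9.5
position: [0.4599, -0.1001, 0.0471]
ee_rot: [0.719, 0.03, 0.693, -0.033]
contact_force: [6.8, 1.2, 1.7]
width: 0.0346
```

```bash
python3 tilt.py pics/w8.png
```

```text
[[ 0.036  0.09   0.995]
 [-0.005  0.996 -0.09 ]
 [-0.999 -0.002  0.037]] [ 0.45993589 -0.10007717  0.0471345 ] [6.78611834 1.15024171 1.74356314] 0.03462863284975453
7599
204 [ 28.9   4.6 -22.3] [10 10 11]
210 [ 23.2   0.1 -20.4] [11 11 12]
216 [ 19.    0.1 -18.1] [14 14 15]
222 [ 19.   -0.2 -14.1] [14 15 15]
228 [ 19.1  -0.2 -10.1] [14 14 15]
234 [19.4 -0.2 -5.8] [14 15 15]
240 [19.5 -0.2 -1.6] [14 14 15]
246 [-0.1  0.1 -7.8] [67 67 70]
252 [-23.7   0.2 -17.3] [69 69 72]
258 [-30.5  -0.  -18. ] [122 122 127]
264 [-42.    0.2 -22.1] [40 41 41]
270 [-49.3   0.  -23.9] [73 74 75]
276 [-50.5   0.  -22. ] [78 79 80]
282 [-51.2   0.  -19.9] [77 78 79]
288 [-52.   -0.2 -17.8] [77 79 79]
294 [-52.8  -0.2 -15.7] [77 78 79]
300 [-53.6   0.  -13.6] [76 77 78]
306 [-54.4   0.  -11.5] [76 77 77]
312 [-55.4   0.   -9.5] [75 76 77]
318 [-56.4   0.   -7.7] [75 76 76]
324 [-57.1   0.   -5.4] [74 75 76]
330 [-57.7   0.   -3.1] [74 75 76]
336 [-58.6   0.   -1.1] [74 75 76]
342 [-59.5   0.2   0.8] [73 74 75]
348 [-60.3  -0.4   3. ] [85 86 86]
```

View pics/w8.png

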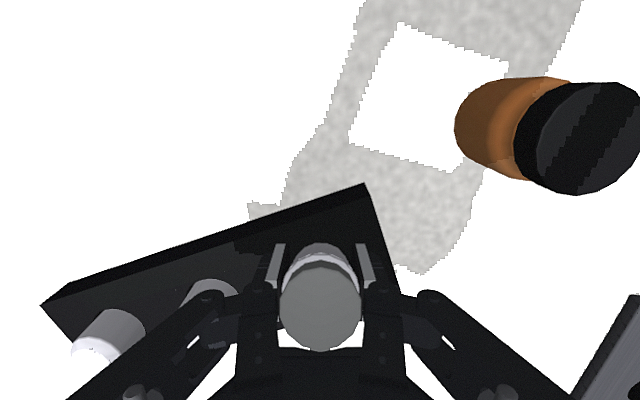

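>>> play_rows(plan=[[[1,0,0,0.0,0],[1,0,0,0,0],[1,0,0,0,0],[1,-0.01,0,0.001,0],[1,-0.03,0,0.001,0],[1,-0.06,0,0.001,0],[1,-0.1,0,0,0],[1,-0.14,0,0,0],[1,-0.15,0,0,0],[1,-0.15,0,0,0]]], grip_force=70)

```text
clock: 10.55
position: [0.4543, -0.0993, 0.1982]
ee_rot: [0.72, 0.03, 0.693, -0.033]
contact_force: [0.1, -0.1, -3.8]
width: 0.0333
```

```bash
python3 tilt.py pics/w9.png; python3 - <<'E'
from h import *
im,d=manip.get_image('side');cv2.imwrite("pics/s9.png",cv2.resize(im[90:290,230:400,::-1],None,fx=3,fy=3,interpolation=cv2.INTER_CUBIC))
E
```

```text
[[ 0.038  0.09   0.995]
 [-0.006  0.996 -0.09 ]
 [-0.999 -0.003  0.038]] [ 0.45426406 -0.09932576  0.19816059] [ 0.13820444 -0.12826004 -3.80775732] 0.033348015835061494
6142
246 [-2.4 -0.1 -9. ] [57 57 59]
252 [-23.4   0.2 -17.1] [60 60 62]
258 [-30.6  -0.  -18.1] [106 106 111]
264 [-40.7   0.  -21.2] [34 35 34]
270 [-49.   -0.2 -23.8] [58 59 59]
276 [-50.2   0.  -21.9] [68 69 70]
282 [-51.1   0.  -19.8] [67 68 68]
288 [-52.   -0.2 -17.8] [67 68 68]
294 [-52.6  -0.2 -15.5] [66 67 68]
300 [-53.4   0.  -13.4] [66 67 68]
306 [-54.4   0.2 -11.5] [65 66 67]
312 [-55.3  -0.2  -9.4] [65 66 67]
318 [-56.2   0.   -7.5] [65 66 66]
324 [-56.9   0.   -5.3] [64 65 66]
330 [-57.7   0.   -3.2] [64 65 66]
336 [-58.6   0.   -1.1] [64 64 65]
342 [-59.3  -0.    1.1] [63 64 65]
348 [-59.9  -0.2   3.4] [74 75 75]
```

View pics/w9.png

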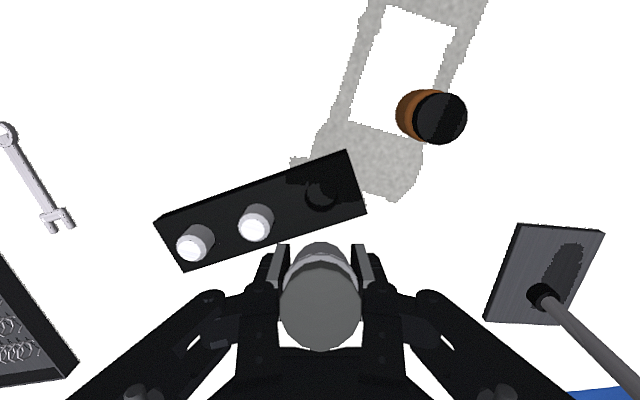

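View pics/s9.png

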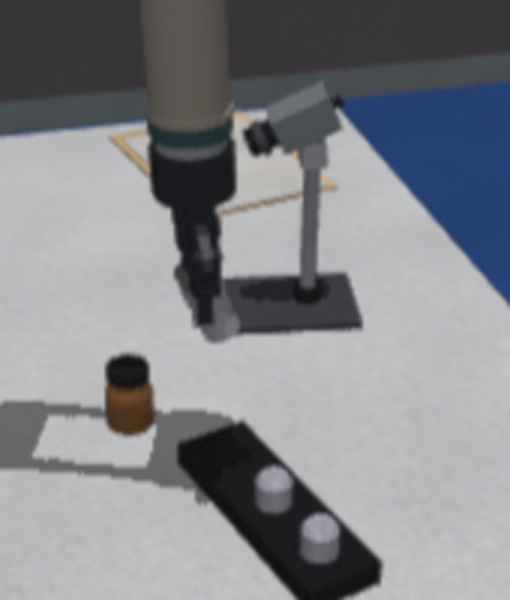

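```bash
python3 - <<'E'
from h import *
def tri(cs,uvs):
    A=np.zeros((3,3));b=np.zeros(3);L=[]
    for c,uv in zip(cs,uvs):
        o,d=ray(c,[uv]);d=d[0]/np.linalg.norm(d[0]);M=np.eye(3)-np.outer(d,d);A+=M;b+=M@o;L.append((o,M))
    X=np.linalg.solve(A,b);return X,[np.linalg.norm(M@(X-o)) for o,M in L]
T,S=cam('top'),cam('side')
tt=lambda x,y:(x/6+205-.42,y/6+125-.42); ss=lambda x,y:(x/6+295-.42,y/6+105-.42)
print('ring',tri([T,S],[tt(150,310),ss(118,188)]))
print('rear knob',tri([T,S],[tt(163,95),ss(287,112)]))
# box top face corners: top view: front-left(95,265) front-right(190,280) back-right(222,110)? back-left(103,115)
for n,a,b in [('FL',(97,265),(148,127)),('FR',(190,278),(163,180)),('BR',(203,122),(276,132)),('BL',(104,117),(258,75))]:
    print(n,tri([T,S],[tt(*a),ss(*b)]))
t=cv2.resize(np.load('top0.npz')['im'][130:195,215:260],None,fx=12,fy=9)
a=np.clip(cv2.resize(np.load('top0.npz')['im'][130:190,210:260],None,fx=8,fy=8,interpolation=2)*1.8,0,255)
b=np.clip(cv2.resize(np.load('side0.npz')['im'][112:172,305:350],None,fx=8,fy=8,interpolation=2)*1.3,0,255)
cv2.imwrite('pics/cc.png',np.hstack([a,b])[:,:,::-1].astype(np.uint8))
E
```

```text
ring (array([0.59445015, 0.20356294, 0.2303021 ]), [np.float64(0.0009233107453569564), np.float64(0.0009233107453570199)])
rear knob (array([0.6864348 , 0.18672127, 0.27306854]), [np.float64(0.0009192252317258634), np.float64(0.00091922523172598)])
FL (array([0.61412744, 0.2203549 , 0.25810755]), [np.float64(0.0017779591740703317), np.float64(0.001777959174070378)])
FR (array([0.61042118, 0.18165702, 0.24245425]), [np.float64(0.0027572694946364526), np.float64(0.0027572694946361863)])
BR (array([0.67436144, 0.16988179, 0.26925729]), [np.float64(0.0007282714708225013), np.float64(0.0007282714708224728)])
BL (array([0.67525445, 0.20949165, 0.28726603]), [np.float64(0.0020010589308175654), np.float64(0.0020010589308175307)])
```

View pics/cc.png

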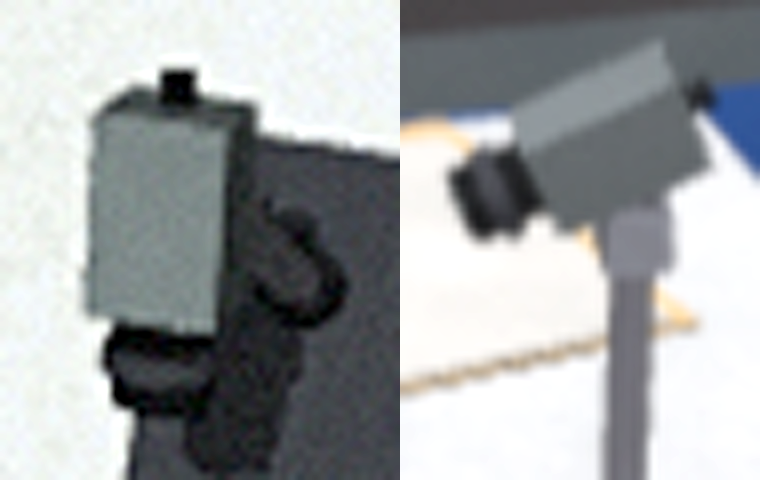

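```bash
python3 - <<'E'
from h import *
T,S=cam('top'),cam('side')
s=manip.get_state()
print(onz(T,[[248.4,165.8]],.012),onz(cam('wrist',s),[[545,296]],.012))
# side: post base ring at crop6 (225,497); 
print(onz(S,[[225/6+295-.42,495/6+105-.42]],.015))
P=np.load('topP.npy');d=np.load('top0.npz')['d']
for v in range(136,186,4):
    print(v,np.round(P[v,[222,227,231,235]].reshape(-1,3)[:, [0,1,2]]*1000).astype(int).tolist())
E
```

```text
[[0.65914882 0.19008495 0.012     ]] [[0.66151802 0.20432383 0.012     ]]
[[0.66494844 0.20430584 0.015     ]]
136 [[765, 280, -10], [762, 261, 1], [762, 248, -2], [762, 235, -2]]
140 [[750, 279, -5], [692, 204, 253], [686, 189, 275], [747, 234, 2]]
144 [[674, 210, 286], [673, 197, 286], [674, 188, 280], [674, 177, 279]]
148 [[663, 211, 284], [663, 198, 282], [662, 186, 287], [663, 177, 283]]
152 [[655, 213, 275], [655, 200, 273], [652, 187, 284], [653, 177, 280]]
156 [[644, 214, 272], [643, 200, 275], [643, 189, 274], [643, 179, 274]]
160 [[635, 215, 266], [633, 200, 274], [633, 190, 271], [633, 180, 270]]
164 [[625, 217, 259], [624, 203, 261], [623, 191, 267], [623, 180, 267]]
168 [[615, 218, 257], [613, 203, 262], [613, 192, 263], [613, 182, 259]]
172 [[643, 278, 2], [605, 207, 245], [604, 196, 247], [605, 186, 239]]
176 [[630, 279, -1], [593, 206, 249], [594, 196, 247], [594, 186, 241]]
180 [[617, 280, -4], [585, 210, 233], [584, 198, 236], [585, 189, 226]]
184 [[604, 280, -3], [601, 259, 15], [602, 248, 10], [602, 235, 7]]
```

>>> play_rows(plan=[[[1,0,0.04,-0.02,2],[1,0,0.08,-0.04,4],[1,0.005,0.12,-0.045,5.5],[1,0.01,0.16,-0.048,5.5],[1,0.015,0.2,-0.048,5.5],[1,0.02,0.24,-0.048,5.5],[1,0.03,0.28,-0.048,5.5],[1,0.04,0.31,-0.048,5.5],[1,0.045,0.327,-0.048,5.5],[1,0.045,0.327,-0.048,5.5],[1,0.045,0.327,-0.048,5.5]]])

```text
clock: 11.75
position: [0.4341, 0.2304, 0.1463]
ee_rot: [0.714, 0.064, 0.694, -0.067]
contact_force: [-0.3, 0.1, -4.0]
width: 0.0336
```

```bash
python3 tilt.py pics/w10.png; python3 - <<'E'
from h import *
s=manip.get_state();np.savez('w10s.npz',**{k:s[k] for k in('position','ee_rot')})
im,d=manip.get_image('wrist');np.savez('w10.npz',im=im,d=d)
im,d=manip.get_image('side');cv2.imwrite("pics/s10.png",cv2.resize(im[90:240,230:400,::-1],None,fx=4,fy=4,interpolation=cv2.INTER_CUBIC))
E
```

```text
[[ 0.027  0.184  0.983]
 [-0.007  0.983 -0.184]
 [-1.    -0.002  0.028]] [0.43408694 0.23038608 0.14625017] [-0.33706789  0.05227753 -4.00595664] 0.03357975476490671
6168
246 [-2.3  0.3 -9. ] [44 44 46]
252 [-23.5   0.1 -17.2] [46 46 49]
258 [-30.6  -0.2 -18.1] [85 85 89]
264 [-41.7   0.1 -21.9] [26 26 26]
270 [-49.   -0.1 -23.8] [45 46 46]
276 [-50.3   0.1 -22. ] [53 54 54]
282 [-51.    0.1 -19.8] [53 54 54]
288 [-52.    0.1 -17.9] [52 53 53]
294 [-52.9   0.1 -15.8] [52 53 53]
300 [-53.7   0.1 -13.7] [52 53 53]
306 [-54.4   0.1 -11.5] [51 52 52]
312 [-55.1   0.1  -9.4] [51 52 52]
318 [-55.9   0.1  -7.2] [51 51 52]
324 [-56.8   0.1  -5.2] [50 51 51]
330 [-57.6   0.1  -3.1] [50 51 51]
336 [-58.3   0.1  -0.9] [50 50 51]
342 [-59.2   0.1   1.1] [49 50 50]
348 [-60.1   0.3   3.1] [41 42 42]
```

View pics/w10.png

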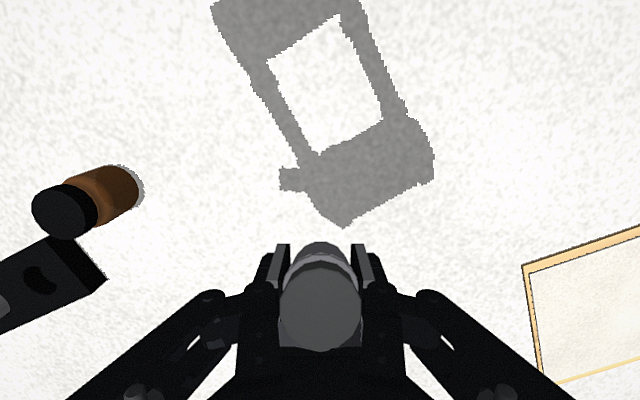

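View pics/s10.png

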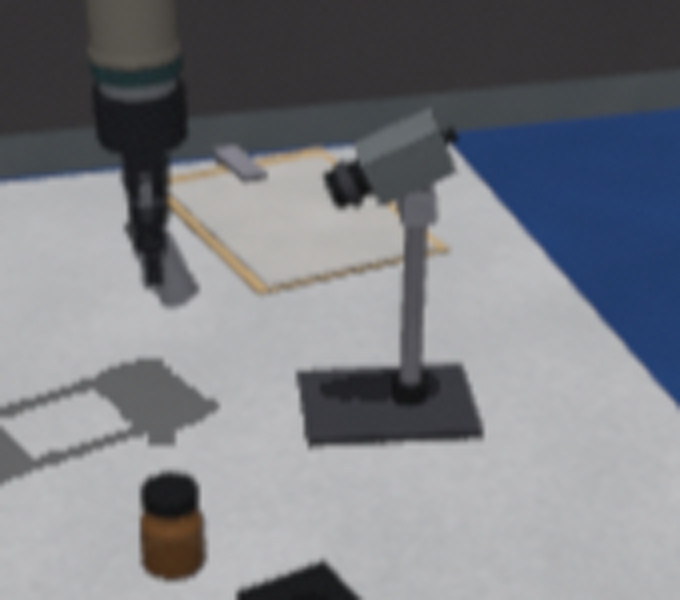

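>>> play_rows(plan=[[[1,-0.005,0.001,0.01,0],[1,-0.005,0.002,0.02,0],[1,-0.005,0.004,0.03,0],[1,-0.005,0.005,0.037,0],[1,-0.005,0.005,0.043,0],[1,-0.005,0.005,0.043,0],[1,-0.005,0.005,0.043,0],[1,-0.005,0.005,0.043,0]]])

```text
clock: 12.7
position: [0.4777, 0.2269, 0.1541]
ee_rot: [0.715, 0.065, 0.693, -0.067]
contact_force: [-0.3, -0.3, -3.2]
width: 0.0331
```

```bash
python3 tilt.py pics/w11.png|head -5; python3 - <<'E'
from h import *
s=manip.get_state();print('mid',s['position']+rot(s)@[-.018,0,.0055])
for n,b in (('side',(90,240,270,400)),('top',(120,230,190,300))):
    im,d=manip.get_image(n);np.savez(n+'11.npz',im=im,d=d);cv2.imwrite(f"pics/{n}11.png",np.clip(1.4*cv2.resize(im[b[0]:b[1],b[2]:b[3],::-1],None,fx=4,fy=4,interpolation=cv2.INTER_CUBIC),0,255).astype(np.uint8))
E
```

```text
[[ 0.03   0.186  0.982]
 [-0.005  0.983 -0.186]
 [-1.     0.     0.03 ]] [0.47770277 0.22692644 0.1540822 ] [-0.3174807  -0.31761522 -3.16910444] 0.033061727726942984
6193
246 [-2.2 -0.2 -9. ] [44 44 46]
mid [0.48262251 0.22601266 0.1723187 ]
```

View pics/side11.png

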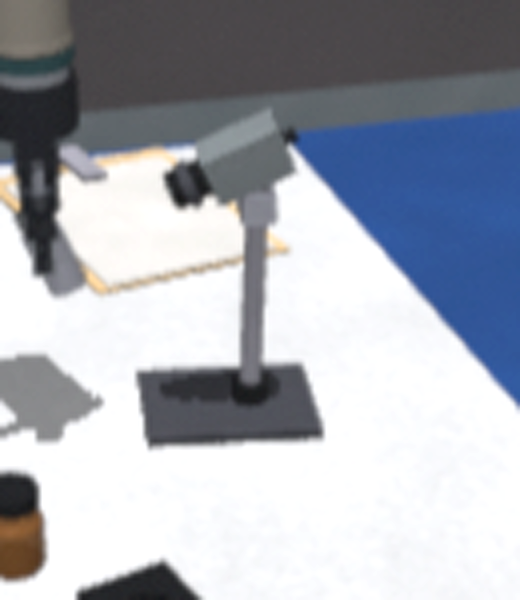

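View pics/top11.png

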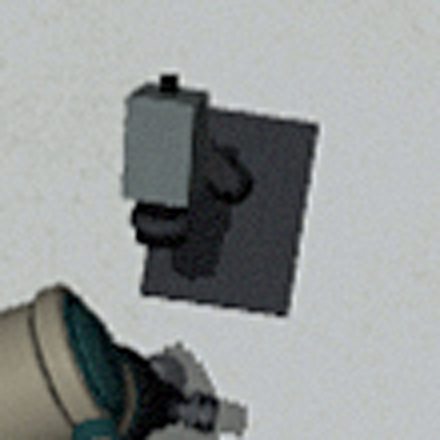

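View pics/w11.png

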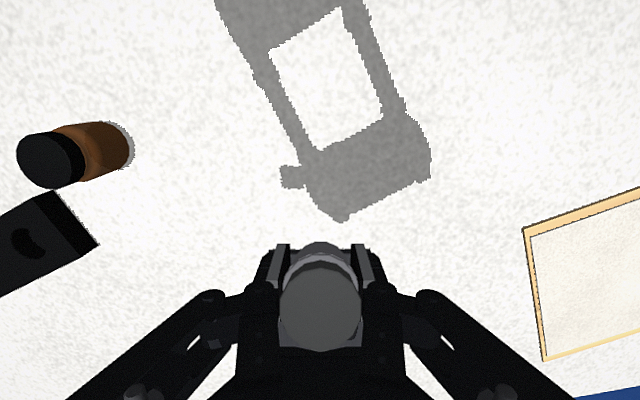

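```bash
python3 - <<'E'
from h import *
y=np.radians(-10.3);t=np.radians(25)
ax=np.array([np.cos(t)*np.cos(y),np.cos(t)*np.sin(y),np.sin(t)])
lens=np.array([.589,.2065,.221]);foc=lens-.12*ax;print('focus',foc)
s=manip.get_state();R=rot(s);mid=s['position']+R@[-.018,0,.0055]
a=R@np.array([-np.cos(np.radians(21.3)),0,-np.sin(np.radians(21.3))])
print('axis tilt',np.degrees(np.arccos(a[2])),a,'err mm',1000*(mid-foc))
for n,o,b in(('side',(270,90),'side11'),('top',(190,120),'top11')):
    im=cv2.imread(f'pics/{b}.png');c=cam(n)
    for X,col in((lens,(0,0,255)),(lens+.034*ax,(0,255,0)),(lens+.106*ax,(255,0,0)),(mid-.04*a,(0,255,255)),(mid,(255,0,255)),(mid+.04*a,(255,255,0))):
        p=proj(c,[X])[0];q=(p-o+.5)*4-.5;print(n,np.round(p,1),np.round(q));cv2.circle(im,tuple(int(k) for k in q),3,col,-1)
    cv2.imwrite(f'pics/{b}o.png',im)
E
```

```text
focus [0.48199568 0.22594598 0.17028581]
axis tilt 23.075906487221562 [-0.38524908  0.0721677   0.9199864 ] err mm [0.7791425  0.15240274 2.1560379 ]
side [312.7 138.2] [172. 194.]
side [321.7 134. ] [208. 178.]
side [341.  125.1] [285. 142.]
side [286.4 161.5] [ 67. 287.]
side [281.6 152.2] [ 48. 250.]
side [276.6 142.6] [ 28. 212.]
top [229.2 179. ] [158. 238.]
top [229.9 167.3] [161. 191.]
top [231.5 141.8] [167.  89.]
top [230.4 213.6] [163. 376.]
top [226.6 218.3] [148. 395.]
top [222.6 223.3] [132. 415.]
```

View pics/side11o.png

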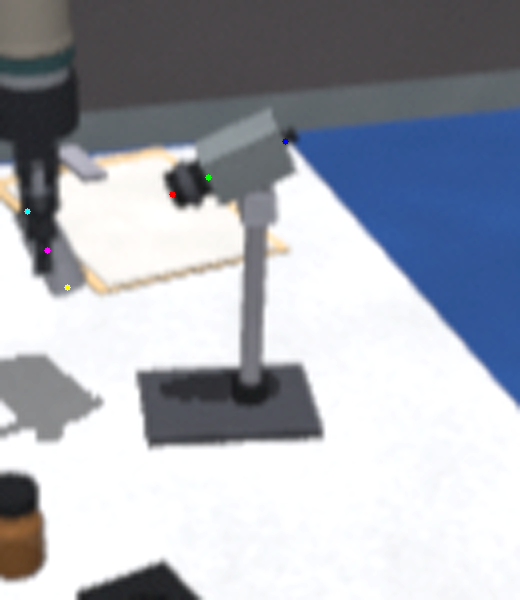

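View pics/top11o.png

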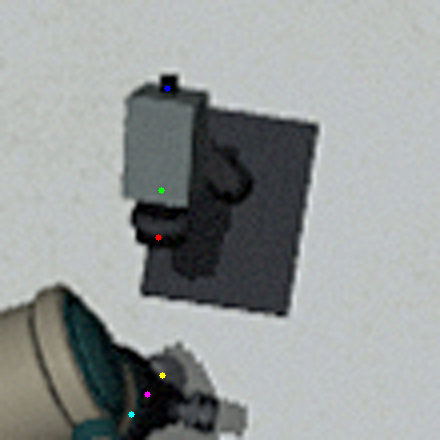

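>>> play_rows(plan=[[[1,0,0,0,0],[1,0,0,0,0],[1,0,0,0,0],[1,0,0,0,0]]])

```text
clock: 13.25
position: [0.4779, 0.227, 0.1543]
ee_rot: [0.715, 0.065, 0.693, -0.067]
contact_force: [0.1, 0.3, -3.4]
width: 0.0337
```

```bash
python3 - <<'E'
from h import *
s=manip.get_state();print(s['position'],s['qd'],s['position']+rot(s)@[-.018,0,.0055],s['contact_force'],s['width'])
print(manip.sign_off())
E
```

```text
[0.47787083 0.227027   0.15431838] [-0.00016928  0.00239782 -0.00093687  0.0009107   0.00272115 -0.00089231] [0.48272169 0.22609757 0.1724803 ] [ 0.07241571  0.33992637 -3.3956781 ] 0.033650595141629304
the job is handed in; nothing more can be done
None
```

I pressed the cap home, lifted the canister out, and handed the job in at about 13.3 s of robot time. The canister is held still in front of the inspection camera. No verdict was reported.

**Cap:** I pressed it with closed fingers while the canister stood in its well. The fingers stopped at z = 0.087 m with 18.5 N. Afterwards the depth image put the cap top at about 87 mm, which matches fully home.

**Tilt:** The moves cannot tilt the tool, so I gripped the canister lightly across its y axis, half raised it, and leaned it in the grip against the well's rim. I then gripped at 70 N and lifted it out. Its last measured lean is about 23° of the wanted 25°.

**Position:** I found the focus from the top, side and wrist cameras at about (0.482, 0.226, 0.170) m. These views disagreed by up to about 1 cm on the lens position. The canister's middle is within about 2.5 mm of that point.

**Heading:** The gripper was turned to −10.7°, and the camera axis is about −10.3°. The window should be within a few degrees of square. That rests on the lug's direction before the grasp (−4° and −6.4° in two views), because the window and lug were hidden from every camera once gripped.

**Bystanders:** Both blanks, the jar and the wrench were in place in the pictures that showed them. I did not measure their positions again at the end.

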